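Lay the resin bottle in its cradle and hold the store box open

ROBOT

A 6-joint arm with a two-finger parallel gripper is mounted at the origin on the work surface. World frame = base frame: x ahead of the robot, y to its left, z up, the work surface at z = 0. Lengths are in m, angles in rad, forces in N, time in s.
With the tool pointing down it reaches from about 0.35 to 0.775 m from the base axis. Payload 5.5 kg.
Tool frame: the origin (TCP) lies at the very end of the fingers, on their centre line; the grasp point (between the pads) lies manip.grip_depth behind it (manip.grip_depth is the distance from the TCP to the grasp point, in m); z points along the fingers, y is the line along which they close (so a half turn about z gives the same grasp; the last joint's range is limited). The gripper opens to 85 mm and grips with 20 to 120 N. Pads are 22 mm wide; open, the fingers measure 114 mm over their backs; the gripper's body (76 mm by 85 mm) begins 54 mm behind the grasp point. The pads swing forward as they close: fully open they stand 13 mm farther back than shut.
Start: joints at [-1.281, 0.313, 0.046, 1.304, 0, 1.431], TCP at [0.24, -0.523, 0.231] pointing down, gripper open.
Joint ranges: [-2.76, 2.76], [-0.86, 1.69], [-1.03, 1.26], [-2.2, 2.34], [-1.47, 1.5], [-3.14, 3.14]. Speed limits (rad/s): [2.57, 2.57, 3.14, 3.14, 3.14, 3.14].

INTERFACE

Orientations are given as a rotation vector (axis times angle).
In Python, from workcell import manip gives the robot as it stands.
- The arm moves only by the shell command python3 shift.py 'ROWS' [OPENING] [FORCE]. ROWS is rows parted by semicolons, their numbers by spaces, 1 to 5 of them, each of 4 numbers: dx, dy, dz in m, then a turn about the tool's z in rad; each row shifts and turns the commanded pose from where the row before left it, along the tool's axes as they then stand; what a row does not reach is not made up. A row lasts 1/12 s, in which the tool goes at most 0.0417 m and 0.125 rad, less where a joint would pass 70% of its speed; a pose out of reach is approached as far as the arm can. OPENING is the opening from 0.0 (shut) to 1.0 (fully open), set as the command begins (- or left out keeps the last). The fingers move at their own pace and stop on an object; FORCE is the grip in N (left out, the last holds). Time passes only in rows, so rows that do not move let the fingers close. It prints the time, the measured TCP pose, the force, the opening and the grip force at its end.
- manip.observe(): the state, without advancing time (a new reading comes with each control period).
- manip.camera(name): name is "side" or "top" or "wrist"; returns the picture (420x560x3 uint8, blue, green, red); there is no depth.
- manip.calibration(name): a dict with "fx", "fy", "cx", "cy" (pixels), "R" (3x3) and "t" (3): a world point X has camera coordinates R X + t; the wrist camera has in their place "tool_from_camera" (4x4, takes a point from camera to tool coordinates, whose origin is the TCP and whose axes are the flange's). Camera axes: x right, y down, z forward; pixel columns grow to the right and rows downward; lengths in m; the calibration is good to about 2 mm. A picture is of the moment at which its call begins: read the wrist's pose just before it. calibration takes no time and is no camera call.
- manip.job_done(): hands the job in; it is judged then, once.
The state is a dict: "t": time; "joint_pos": joint angles; "joint_velocities": joint speeds; "joint_torque": joint torques, N m; "tool_pos": TCP position; "tool_rot": TCP orientation; "wrist_force": force on the tool from outside, world axes, zero at the start; "wrist_torque": the same for the moment, N m; "width": opening from 0.0 (shut) to 1.0 (fully open); "grip_force": force on a finger pad.
Only numpy, scipy, OpenCV 4.12 (cv2) and the standard library are available. Lean on these libraries where they do the work, as an engineer would, in place of code of your own. Each camera call takes 0.05 s, during which the arm holds its last target. There are 200 camera calls.

TASK

Lay the tall black bottle (it is standing on the worktop) on its side in the V-notched metal cradle, its foot at the cradle's stop and its cap at the raised open end; set it down and let go of it, do not drop it. Then lift the self-closing lid of the white storage box that has the long tab, by that tab, to 60 degrees from closed and finish while holding it still there with the gripper, so that I can put the loaded cradle inside with both hands. Leave the cradle and the other things on the worktop where they are.

Things in the scene. Friction and masses are not known exactly. Their poses are not given: they have to be found in the camera images.
- bottle: Tall black plastic bottle with a white paper band, standing upright on the worktop at the start. Round body 36 mm in diameter from the foot to 76 mm up, then a shoulder to the 18 mm cap; 98 mm tall in all, 0.1 to 0.15 kg, the centre of mass about 42 mm above the foot. Origin: centre of its foot; own z axis runs from foot to cap.
- bottle_cap (a point): Centre of the top of the bottle's cap, on the bottle's z axis 98 mm from its foot.
- cradle: Loose aluminium bottle cradle, 0.6 kg: base plate 116 x 62 x 6 mm with two 90-degree V yokes (each 6 mm thick, 42 mm wide, open upwards) and a foot stop plate, 34 x 44 mm, at its +x end. A 36 mm bottle lies in the V's in the cradle's x-z plane, sloping 15 degrees: foot low at the stop, cap high towards the cradle's -x. Origin: centre of the underside; z up.
- cradle_foot (a point): Where the centre of the lying bottle's foot belongs, 34 mm above the worktop; the stop's face is 1 mm behind it. Measured from here along the lying bottle, the yokes are at 10 and 70 mm; from 13 to 67 mm the sides are open for fingers down to the 6 mm base plate. The yokes' tops are about 7 mm below the bottle's axis.
- cradle_cap (a point): Where the centre of the top of the bottle's cap belongs when it lies in the cradle, 98 mm from cradle_foot (59 mm above the worktop). The direction from cradle_foot to cradle_cap is the lying bottle's axis.
- box: White plastic storage box, fixed, 140 mm (x) by 220 mm (y) and 85 mm high, walls 5 mm, empty, covered by the pale grey lid (two tabless closed boxes stand at the back edge). Origin: centre of its underside; its front with the lid's tab faces its own -x, the hinge is along its +x rim; z up.
- lid (a joint): Angle of the grey lid, rad: 0 closed, grows as its front rises, stop at 1.75; 60 degrees is 1.047. The lid (144 x 224 x 6 mm, 0.16 kg) is sprung and falls shut from any angle when let go; about 1 N at the tab lifts it.
- lid_hinge (a point): Point on the hinge line in the middle of the box's far rim, 85 mm above the worktop. The hinge line runs along the box's y axis.
- lid_tab (a point): A point on the lid's tab, a bar 16 mm wide (along box y), 10 mm thick, projecting 50 mm from the middle of the lid's front edge in the lid's plane, free all round. The point is mid-thickness, 35 mm ahead of the lid's front edge; with the lid shut it is 177 mm in front of lid_hinge (box -x) and 5 mm above it. It turns with the lid: x to the hinge, y along it, z out of the lid's top.
- jar: Bystander: white jar, 50 mm in diameter, 52 mm tall, standing; may be in either place beside the bottle. Origin: centre of its underside.
- dropper: Bystander: small black bottle, 24 mm in diameter, 52 mm tall, standing. Origin: centre of its underside.
- mirror: Bystander: blue hand mirror lying flat, 84 mm disc with a handle along its -y, 187 mm long, 8 mm thick. Origin: underside of the disc's centre.
- syringe: Bystander: small white syringe with an orange plunger lying flat, about 125 mm long along its x, 14 mm thick. Origin: underside of its barrel's middle.

How it is judged:
On the way, in this order (a step that is already met when the one before it is completed fails the run):
1. the bottle lies at rest in the cradle, let go (distance between bottle and cradle_foot below 0.012 m and distance between bottle_cap and cradle_cap below 0.012 m and linear speed of bottle below 0.03 m/s and contact force between the fingers and bottle below 0.05 N), for 0.3 s.
2. the lid is lifted well clear by the fingers (value of joint lid above 0.5 rad and contact force between the fingers and lid above 0.2 N), for 0.1 s.
At the end, for the whole second after the job is handed in: The gripper's fingers hold the lid still at 60 degrees, give or take 6, with nothing else touching the lid; the bottle lies at rest, let go, in the cradle, foot and cap each within 12 mm of their places (all of step 1 and value of joint lid between 0.942 and 1.152 rad and velocity of joint lid between -0.05 and 0.05 rad/s and contact force between the fingers and lid above 0.2 N and contact force between lid and bottle below 0.05 N and contact force between lid and cradle below 0.05 N and contact force between lid and jar below 0.05 N and contact force between lid and dropper below 0.05 N and contact force between lid and mirror below 0.05 N and contact force between lid and syringe below 0.05 N); the arm keeps its last pose, push and grip.
It fails at once if the cradle is shifted by more than 30 mm (distance of cradle from where it was at the start of the episode above 0.03 m).
It fails at once if a bystander is moved by more than 30 mm (distance of any of jar, dropper, mirror, syringe from where it was at the start of the episode above 0.03 m).
It fails at once if the bottle is dropped (moves faster than 0.8 m/s while not held) (linear speed of bottle above 0.8 m/s and contact force between the fingers and bottle below 0.05 N).
It also fails if it takes over 61 s, if anything falls off the work surface, if the arm or the gripper's body presses on something with over 40 N, if the wrist force passes 120 N, or if a joint passes its speed limit or range.

## Working session

There is one attempt and no reset: what is moved stays moved. The work goes in short steps, Python scripts to look and compute and a shell command to move; the robot and the scene stay as the last step left them, time stands still between calls to the robot, and variables do not carry over. Pictures are saved under pics/ and viewed, at most 10 in all, crops included, and the job is handed in when it is done.

```bash
ls; mkdir -p pics; python3 - <<'E'
from workcell import manip
import cv2
s=manip.observe();print(s, manip.grip_depth)
for n in("top","side"):
    cv2.imwrite(f"pics/{n}0.png",manip.camera(n))
for n in("top","side","wrist"):print(n,manip.calibration(n))
E
```

```text
pics
shift.py
workcell.py
{'t': 0.0, 'joint_pos': array([-1.28060517e+00,  3.13980842e-01,  4.49744070e-02,  1.30357715e+00,
        1.12825730e-06,  1.43116881e+00]), 'joint_velocities': array([ 0.00122919, -0.00035917,  0.00059916,  0.00025477,  0.00248199,
        0.00083163]), 'joint_torque': array([-1.07031294e-03, -4.80622101e+01,  2.98534763e+01,  1.94330671e-02,
       -2.54894712e-04, -3.17886688e-06]), 'tool_pos': array([ 0.23943771, -0.52222232,  0.23041811]), 'tool_rot': array([-3.06758133e+00, -6.69592351e-01,  2.09262214e-04]), 'wrist_force': array([-0.39893465, -0.15623043, -0.56969766]), 'wrist_torque': array([0.00751457, 0.039501  , 0.01378284]), 'grip_force': 0.0, 'width': 1.0034189133853177} 0.0187
top {'fx': 426.15177650094074, 'fy': 426.15177650094074, 'cx': 279.0758490955981, 'cy': 206.71813424582655, 'R': array([[ 0.01016852, -0.9999424 , -0.00343383],
       [-0.9778717 , -0.00922636, -0.20900196],
       [ 0.20895824,  0.00548309, -0.97790919]]), 't': array([0.03543444, 0.59827674, 0.77382458])}
side {'fx': 384.60874134597793, 'fy': 384.60874134597793, 'cx': 278.24983234767103, 'cy': 208.11718234899334, 'R': array([[-0.86423457, -0.50302289,  0.00815912],
       [-0.31293723,  0.5248118 , -0.79160777],
       [ 0.39391483, -0.6866881 , -0.61097509]]), 't': array([0.53317431, 0.24689521, 0.56059571])}
wrist {'fx': 290.00640535049666, 'fy': 290.00640535049666, 'cx': 281.270696115871, 'cy': 210.47854457273368, 'tool_from_camera': array([[-9.24749637e-04, -9.64719313e-01, -2.63278923e-01,
         6.65908503e-02],
       [ 9.99999384e-01, -1.05369667e-03,  3.48575029e-04,
        -8.30088808e-04],
       [-6.13693187e-04, -2.63278439e-01,  9.64719694e-01,
        -1.42249019e-01],
       [ 0.00000000e+00,  0.00000000e+00,  0.00000000e+00,
         1.00000000e+00]])}
```
View pics/top0.png

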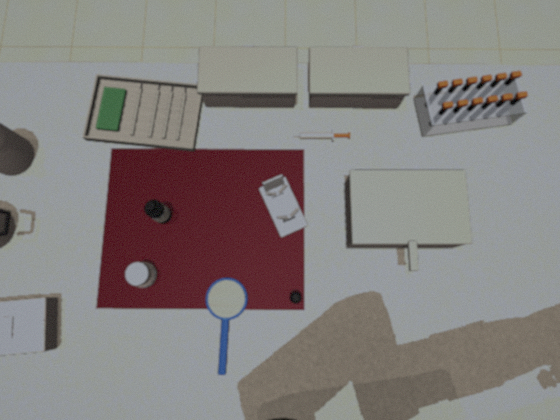

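View pics/side0.png

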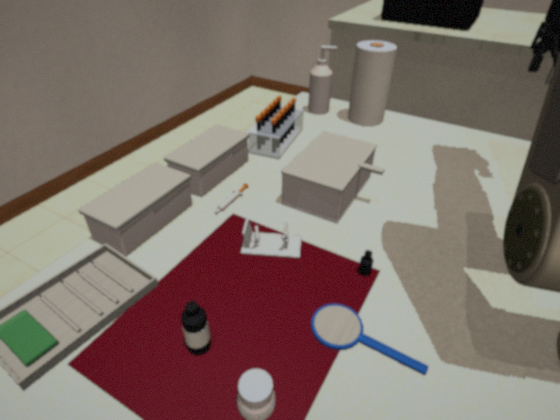

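The top view shows the bottle's cap at about (154,208), the cradle at (282,206) with its stop at the far end (275,185), the jar at (141,273), the dropper at (296,297) and the box's tab at (412,255). I'll zoom in for pixel detail.

```bash
python3 - <<'E'
import cv2,numpy as np
a=cv2.imread("pics/top0.png");b=cv2.imread("pics/side0.png")
def crop(i,x,y,w,h,k):
    c=cv2.resize(i[y:y+h,x:x+w],None,fx=k,fy=k,interpolation=cv2.INTER_CUBIC)
    c=cv2.convertScaleAbs(c,alpha=1.2,beta=10)
    for u in range((x//10+1)*10,x+w,10):
        cv2.line(c,((u-x)*k,0),((u-x)*k,6 if u%50 else 14),(0,255,255),1)
        if u%20==0: cv2.putText(c,str(u),((u-x)*k-10,24),0,.35,(0,255,0),1)
    for v in range((y//10+1)*10,y+h,10):
        cv2.line(c,(0,(v-y)*k),(6,(v-y)*k),(0,255,255),1)
        if v%20==0: cv2.putText(c,str(v),(8,(v-y)*k+4),0,.35,(0,255,0),1)
    return c
k=5
A=np.hstack([crop(a,250,170,64,72,5),crop(b,230,210,80,72,5)])
B=np.hstack([crop(a,135,190,48,40,5),crop(b,175,290,40,40,4) if 0 else crop(b,170,295,48,40,5),crop(a,396,236,40,40,5)])
C=np.zeros((200,max(A.shape[1],B.shape[1])*1,3),np.uint8)
W=max(A.shape[1],B.shape[1])
p=lambda z:np.hstack([z,np.zeros((z.shape[0],W-z.shape[1],3),np.uint8)])
cv2.imwrite("pics/c1.png",np.vstack([p(A),p(B)]));print(W)
E
```

```text
720
```

View pics/c1.png

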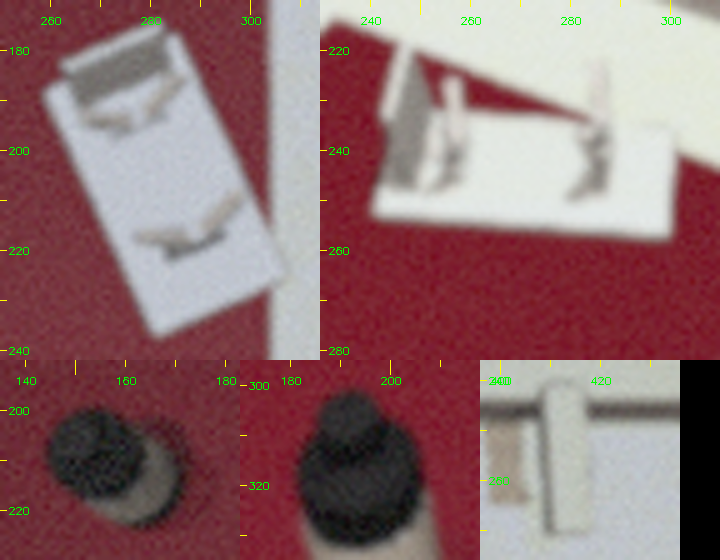

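The crops give these pixels:
- **Cradle plate, top view:** corners at (281.5,237), (307,224), (258.5,188) and (285,176.5).
- **Cradle plate, side view:** lower corners at (240,253) and (300,258).
- **Bottle cap:** top (153,205), side (192,304).
- **Tab end:** top (413,270).

Next I'll fit the poses.

```bash
cat > lib.py <<'E'
import numpy as np,cv2
from scipy.optimize import least_squares
from scipy.spatial.transform import Rotation as Ro
from workcell import manip
def cam(n,s=None):
    c=manip.calibration(n)
    if n=="wrist":
        s=s or manip.observe()
        T=np.eye(4);T[:3,:3]=Ro.from_rotvec(s["tool_rot"]).as_matrix();T[:3,3]=s["tool_pos"]
        M=np.linalg.inv(T@c["tool_from_camera"]);c["R"]=M[:3,:3];c["t"]=M[:3,3]
    return c
def proj(c,X):
    p=np.atleast_2d(X)@np.array(c["R"]).T+c["t"]
    return np.c_[c["fx"]*p[:,0]/p[:,2]+c["cx"],c["fy"]*p[:,1]/p[:,2]+c["cy"]]
def tri(obs):  # [(cam,(u,v))...]
    r=least_squares(lambda X:np.concatenate([proj(c,X)[0]-p for c,p in obs]),[.5,0,.05]);return r.x,np.abs(r.fun).max()
def place(P,q): # q=x,y,z,yaw
    c,s=np.cos(q[3]),np.sin(q[3]);P=np.atleast_2d(P)
    return np.c_[c*P[:,0]-s*P[:,1]+q[0],s*P[:,0]+c*P[:,1]+q[1],P[:,2]+q[2]]
def fit(obs,q0): # [(cam,[P],[uv])]
    r=least_squares(lambda q:np.concatenate([(proj(c,place(P,q))-np.array(uv)).ravel() for c,P,uv in obs]),q0);return r.x,np.round(r.fun,1)
E
python3 - <<'E'
from lib import *
np.set_printoptions(suppress=True,precision=4)
T,S=cam("top"),cam("side")
print("cap",tri([(T,(153,205)),(S,(192,304))]))
h=.058;w=.031
print("cradle",fit([(T,[[-h,w,.006],[-h,-w,.006],[h,w,.006],[h,-w,.006]],[(281.5,237),(307,224),(258.5,188),(285,176.5)]),
 (S,[[h,w,0],[-h,w,0]],[(240,253.5),(300,258)])],[.6,0,0,.4]))
a=.072;b=.112
print("box",fit([(T,[[-a,b,.091],[-a,-b,.091],[a,b,.091],[a,-b,.091],[-.122,0,.095]],[(349.5,246),(469.5,244),(349.5,170),(466,170),(413,270)]),
 ],[.6,-.2,0,0]))
print("jar",tri([(T,(143,268)),(S,(256,384))]), "dropper",tri([(T,(296,296)),(S,(368,255))]))
E
```

```text
cap (array([0.5945, 0.2816, 0.0914]), np.float64(0.7837935532279232))
cradle (array([ 0.6125,  0.0337, -0.0026,  0.4377]), array([-0.6, -0.2,  0.9,  0.6, -0.2, -0.4, -0.3, -0.6,  0.9,  0.3, -0.4,
       -0.1]))
box (array([ 0.5951, -0.2049, -0.0021,  0.0038]), array([ 1.2, -2.1,  1.4,  0.6, -1. , -0.1, -1.6,  0.5, -0. ,  1.2]))
jar (array([0.4743, 0.3085, 0.0311]), np.float64(1.8979205252934435)) dropper (array([0.4257, 0.0067, 0.0407]), np.float64(0.511399484907372))
```

```bash
R='.03 -.027 0 0;.03 -.027 0 0;.03 -.027 0 0;.03 -.027 0 0;.03 -.027 0 0'
python3 shift.py '.03 -.027 0 0;.03 -.027 0 0;.03 -.027 0 0;.03 -.027 0 0;.03 -.027 0 0' 1.0
python3 shift.py '.03 -.027 0 0;.03 -.027 0 0;.03 -.027 0 0;.03 -.027 0 0;.03 -.027 0 0'
python3 shift.py '.03 -.027 0 0;.03 -.027 0 0;.03 -.027 0 0;.03 -.027 0 0;.03 -.027 0 0'
python3 shift.py '0 0 0 0;0 0 0 0'
python3 - <<'E'
from lib import *
import pickle
s=manip.observe();im=manip.camera("wrist");cv2.imwrite("pics/w1.png",im);pickle.dump(s,open("w1.pkl","wb"))
c=cam("wrist",s)
print(s["tool_pos"],s["t"],proj(c,[[.6125,.0337,0],[.594,.282,.098],[.473,-.205,.09]]))
E
```

```text
t: 0.52
tool_pos: [0.3198, -0.3356, 0.2308]
tool_rot: [-3.069, -0.668, 0.0]
wrist_force: [0.5, -0.5, 0.7]
width: 1.0
grip_force: 0.0
t: 0.93
tool_pos: [0.3999, -0.1503, 0.2312]
tool_rot: [-3.069, -0.669, 0.0]
wrist_force: [1.2, -0.1, -0.5]
width: 1.002
grip_force: 0.0
t: 1.35
tool_pos: [0.48, 0.0351, 0.2311]
tool_rot: [3.069, 0.67, -0.0]
wrist_force: [0.7, -1.2, -0.7]
width: 1.003
grip_force: 0.0
t: 1.52
tool_pos: [0.4799, 0.0351, 0.2307]
tool_rot: [-3.068, -0.678, 0.002]
wrist_force: [-0.9, 0.3, -0.7]
width: 1.001
grip_force: 0.0
[0.47993412 0.03509792 0.23066593] 1.5167 [[329.73029025  84.90581786]
 [ 58.1572804  -54.48634899]
 [477.48543743 295.06437331]]
```

View pics/w1.png

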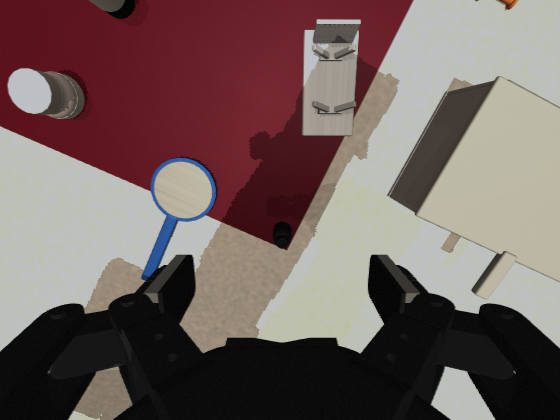

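In the wrist view:
- **Cradle:** near corners at (303,135) and (353,135), far-left corner at (304,30), with the stop at the top.
- **Lid:** front-left corner at (416,214), back-left corner at (500,78).
- **Tab end:** about (480,295).
- **Dropper and jar:** (282,233) and (30,91).

I'll fit everything across the three views.

```bash
python3 - <<'E'
from lib import *
import pickle
np.set_printoptions(suppress=True,precision=4)
T,S=cam("top"),cam("side");W=cam("wrist",pickle.load(open("w1.pkl","rb")))
h=.058;w=.031
print("cradle",fit([(T,[[-h,w,.006],[-h,-w,.006],[h,w,.006],[h,-w,.006]],[(281.5,237),(307,224),(258.5,188),(285,176.5)]),
 (S,[[h,w,0],[-h,w,0]],[(240,253.5),(300,258)]),(W,[[-h,w,.006],[-h,-w,.006],[h,w,.006]],[(303,135),(353,135),(304,30)])],[.6,0,0,.4]))
print("cradleW",fit([(W,[[-h,w,.006],[-h,-w,.006],[h,w,.006]],[(303,135),(353,135),(304,30)])],[.6,0,0,.4]))
a=.072;b=.112
print("box",fit([(T,[[-a,b,.091],[-a,-b,.091],[a,b,.091],[a,-b,.091],[-.122,0,.095]],[(349.5,246),(469.5,244),(349.5,170),(466,170),(413,270)]),
 (W,[[-a,b,.091],[a,b,.091],[-.122,0,.095]],[(416,214),(500,78),(480,295)])],[.6,-.2,0,0]))
print("tab end tri",tri([(T,(413,270)),(W,(480,295))]), "lid corner",tri([(T,(349.5,246)),(W,(416,214))]))
E
```

```text
cradle (array([ 0.6123,  0.0339, -0.0031,  0.4408]), array([-0.6, -0.1,  0.8,  0.6, -0.4, -0.2, -0.5, -0.4,  1. ,  0.7, -0.3,
        0.1,  0. ,  0.4,  0.2,  0.1,  0.3, -0.6]))
cradleW (array([ 0.6126,  0.034 , -0.0057,  0.4429]), array([ 0. ,  0.3, -0.1, -0.2,  0.1, -0. ]))
box (array([ 0.5955, -0.2078, -0.0052,  0.0013]), array([ 2.3, -2.2,  2.1,  0.8,  0.3,  0. , -0.7,  0.9,  0.8,  1.1, -0.9,
       -0. , -1.1, -2. , -0.2,  0.6]))
tab end tri (array([ 0.4749, -0.2056,  0.092 ]), np.float64(0.26044495156241965)) lid corner (array([ 0.5229, -0.0927,  0.092 ]), np.float64(2.3904179618651824))
```

```bash

python3 shift.py '.04 -.035 0 -.1;.041 -.031 0 -.1;.041 -.028 0 -.1;.04 -.023 0 -.1;.04 -.018 0 -.1' >/dev/null
python3 shift.py '.015 0 0 -.12;0 0 0 -.12;0 0 0 -.12;0 0 0 -.12;0 0 0 -.12'
python3 shift.py '0 0 0 -.041;0 0 0 0;0 0 0 0'
python3 - <<'E'
from lib import *
import pickle
s=manip.observe();im=manip.camera("wrist");cv2.imwrite("pics/w2.png",im);pickle.dump(s,open("w2.pkl","wb"))
c=cam("wrist",s)
print(s["tool_pos"],s["tool_rot"],s["joint_pos"],proj(c,[[.594,.282,.098],[.594,.282,0]]))
E
```

```text
t: 2.4
tool_pos: [0.5622, 0.2377, 0.2309]
tool_rot: [-2.263, -2.179, 0.002]
wrist_force: [0.3, -0.2, -0.1]
width: 1.0
grip_force: 0.0
t: 2.65
tool_pos: [0.5622, 0.238, 0.2312]
tool_rot: [-2.226, -2.217, 0.001]
wrist_force: [-1.3, 0.6, 0.6]
width: 1.006
grip_force: 0.0
[0.56222217 0.23804263 0.23116013] [-2.22585361e+00 -2.21698653e+00  1.07237454e-03] [ 2.69257910e-01  3.84396736e-01  1.47633559e-01  1.33463930e+00
 -3.15002975e-04  1.84404595e+00] [[315.37827958 156.78976238]
 [306.66477046 150.1840665 ]]
```

View pics/w2.png

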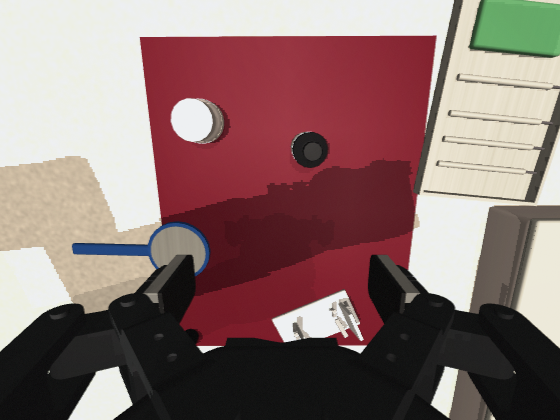

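The wrist view shows the bottle nearly from above: cap centre (313,150), body ring (310,149).

```bash
python3 - <<'E'
from lib import *
import pickle
np.set_printoptions(suppress=True,precision=4)
T,S=cam("top"),cam("side");W=cam("wrist",pickle.load(open("w2.pkl","rb")))
print(tri([(W,(313,150.5)),(T,(153,205)),(S,(192,304))]))
print(tri([(W,(313,150.5)),(S,(192,304))]))
# ray with z=.098
for z in(.098,.085):
  print(z,least_squares(lambda x:proj(W,[x[0],x[1],z])[0]-(313,150.5),[.59,.28]).x, least_squares(lambda x:proj(T,[x[0],x[1],z])[0]-(153,205),[.59,.28]).x)
print("body",least_squares(lambda x:proj(W,[x[0],x[1],.076])[0]-(310,149.5),[.59,.28]).x)
E
```

```text
(array([0.5925, 0.2854, 0.0939]), np.float64(2.866557082409912))
(array([0.591 , 0.2875, 0.1001]), np.float64(1.0227455564877914))
0.098 [0.5916 0.2878] [0.5916 0.2787]
0.085 [0.593 0.287] [0.5943 0.2827]
body [0.5909 0.2874]
```

```bash

python3 shift.py '.0245 .015 0 0;.024 .015 0 0;0 0 .04 0;0 0 .04 0;0 0 .04 0'
python3 shift.py '0 0 .035 0;0 0 .026 0;0 0 .02 0;0 0 0 0' 
python3 - <<'E'
from lib import *
s=manip.observe();im=manip.camera("wrist");cv2.imwrite("pics/w3.png",im)
print(s["tool_pos"],s["tool_rot"])
E
```

```text
t: 3.12
tool_pos: [0.5933, 0.2885, 0.1108]
tool_rot: [2.222, 2.219, 0.004]
wrist_force: [-0.5, -0.3, -1.7]
width: 1.002
grip_force: 0.0
t: 3.45
tool_pos: [0.591, 0.2871, 0.0271]
tool_rot: [-2.223, -2.218, 0.005]
wrist_force: [-0.7, -0.5, 0.4]
width: 1.0
grip_force: 0.0
[0.59099836 0.28711368 0.02711559] [-2.22292723 -2.21826565  0.00492854]
```

View pics/w3.png

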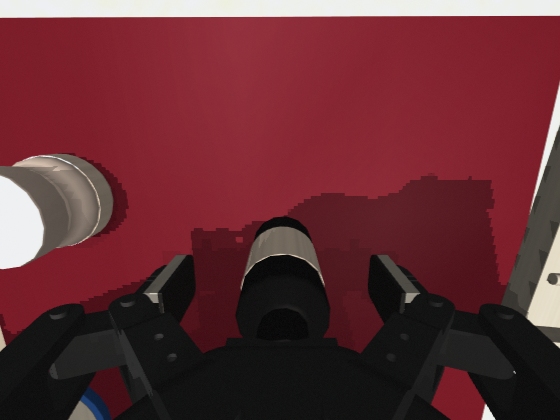

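The bottle stands centred between the open pads, its body at column 283 against a pad midpoint of about 281. Raise slightly, then grip and lift.

```bash

python3 shift.py '0 0 -.003 0;0 0 0 0;0 0 0 0;0 0 0 0;0 0 0 0' 0.3 40
python3 shift.py '0 0 0 0;0 0 0 0;0 0 0 0;0 0 0 0;0 0 0 0' 
python3 shift.py '0 0 -.02 0;0 0 -.03 0;0 0 -.04 0;0 0 -.04 0;0 0 0 0' 
```

```text
t: 3.92
tool_pos: [0.5925, 0.2884, 0.0342]
tool_rot: [2.221, 2.221, 0.002]
wrist_force: [-0.6, -1.4, 3.3]
width: 0.411
grip_force: 39.6
t: 4.33
tool_pos: [0.5925, 0.2885, 0.0342]
tool_rot: [2.221, 2.221, 0.002]
wrist_force: [-1.0, -0.9, 5.9]
width: 0.413
grip_force: 39.9
t: 4.75
tool_pos: [0.5958, 0.2898, 0.1721]
tool_rot: [2.217, 2.218, 0.018]
wrist_force: [0.8, -0.1, -0.4]
width: 0.41
grip_force: 40.2
```

```bash

python3 shift.py '0 0 0 0;0 0 0 0;0 0 0 0' 
python3 shift.py '0 0 .04 0;0 0 .04 0;0 0 .03 0;0 0 .01 0;0 0 0 0'
python3 shift.py '0 0 .005 0;0 0 .005 0;0 0 0 0;0 0 0 0' 
```

```text
t: 5.0
tool_pos: [0.5908, 0.2879, 0.1611]
tool_rot: [-2.22, -2.22, 0.005]
wrist_force: [-0.8, -0.4, -2.4]
width: 0.403
grip_force: 40.2
t: 5.42
tool_pos: [0.588, 0.2869, 0.0379]
tool_rot: [-2.218, -2.218, 0.015]
wrist_force: [-0.8, -0.8, -0.2]
width: 0.409
grip_force: 40.2
t: 5.75
tool_pos: [0.5931, 0.2887, 0.0348]
tool_rot: [2.22, 2.221, 0.004]
wrist_force: [0.6, 0.5, -1.9]
width: 0.408
grip_force: 40.1
```

```bash

python3 shift.py '0 0 0 0;0 0 0 0;0 0 .003 0;0 0 .002 0;0 0 0 0' 0.6 40
python3 shift.py '0 0 0 0;0 0 0 0;0 0 0 0;0 0 0 0;0 0 0 0' 0.3 40
python3 shift.py '0 0 0 0;0 0 0 0;0 0 0 0' 
python3 shift.py '0 0 -.02 0;0 0 -.03 0;0 0 -.03 0;0 0 -.02 0;0 0 0 0'
python3 shift.py '0 0 0 0;0 0 0 0;0 0 0 0;0 0 0 0;0 0 0 0' 

```

```text
t: 6.17
tool_pos: [0.5917, 0.2882, 0.0278]
tool_rot: [-2.221, -2.221, 0.001]
wrist_force: [0.5, -0.1, 0.3]
width: 0.599
grip_force: 0.0
t: 6.58
tool_pos: [0.592, 0.2883, 0.0282]
tool_rot: [2.221, 2.221, -0.0]
wrist_force: [-0.3, 0.5, -0.9]
width: 0.409
grip_force: 40.0
t: 6.83
tool_pos: [0.592, 0.2883, 0.0282]
tool_rot: [2.221, 2.221, -0.0]
wrist_force: [-0.1, 0.9, -0.5]
width: 0.411
grip_force: 40.0
t: 7.25
tool_pos: [0.5949, 0.2894, 0.1338]
tool_rot: [2.219, 2.219, 0.012]
wrist_force: [0.8, 0.5, -0.4]
width: 0.41
grip_force: 40.2
t: 7.67
tool_pos: [0.5912, 0.288, 0.1267]
tool_rot: [-2.221, -2.221, 0.004]
wrist_force: [-0.3, 1.0, -0.7]
width: 0.412
grip_force: 40.2
```

```bash

python3 shift.py '-.04 0 0 0;-.04 0 0 0;-.04 0 0 0;-.04 0 0 0;-.04 0 0 0' >/dev/null
python3 shift.py '-.04 0 0 0;-.04 0 0 0;-.03 0 0 0;-.02 0 0 0;-.005 0 .01 0'
python3 shift.py '0 0 .01 0;0 0 0 0;0 0 0 0;0 0 0 0' - 20
python3 shift.py '-.007 0 0 0;-.007 0 0 0;-.007 0 0 0;-.007 0 0 0;-.006 0 0 0'
python3 shift.py '-.006 0 0 0;-.006 0 0 0;0 0 0 0;0 0 0 0'
python3 - <<'E'
from lib import *
cv2.imwrite("pics/x.png",manip.camera("wrist"));b=manip.camera("side");w=cv2.imread("pics/x.png")
c=cv2.resize(b[60:280,180:400],(400,400));
cv2.imwrite("pics/p1.png",np.hstack([c,cv2.resize(w[120:420,60:460],(400,400))]))
E
```

```text
t: 8.5
tool_pos: [0.5932, -0.0507, 0.1194]
tool_rot: [2.224, 2.214, 0.002]
wrist_force: [0.7, -0.3, -1.4]
width: 0.412
grip_force: 40.2
t: 8.83
tool_pos: [0.5916, -0.0451, 0.1078]
tool_rot: [-2.218, -2.223, 0.001]
wrist_force: [0.2, -0.4, -0.9]
width: 0.41
grip_force: 40.2
t: 9.25
tool_pos: [0.5926, -0.0787, 0.1088]
tool_rot: [-2.218, -2.22, -0.009]
wrist_force: [1.8, 14.6, 5.7]
width: 0.411
grip_force: 40.5
t: 9.58
tool_pos: [0.5929, -0.0908, 0.1099]
tool_rot: [-2.219, -2.222, -0.009]
wrist_force: [-0.8, 7.8, 5.4]
width: 0.409
grip_force: 41.8
```

View pics/p1.png

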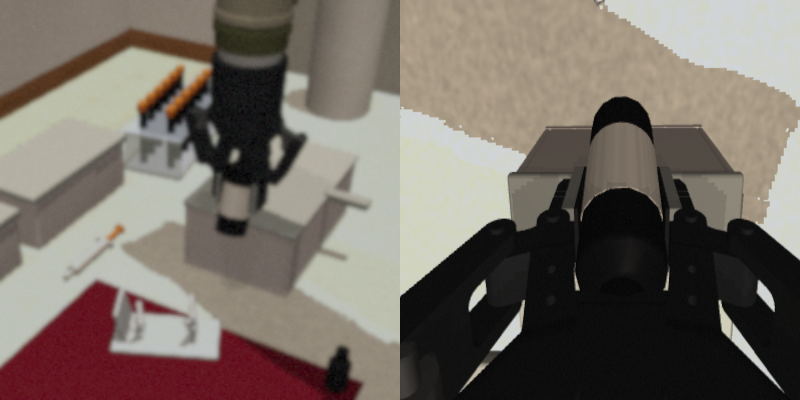

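The bottle is pivoting in the grip over the box's rim: its foot swings out towards +y, with the black foot at wrist crop (620,110). I'll continue the sweep.

```bash

python3 shift.py '-.006 0 0 0;-.006 0 0 0;-.006 0 0 0;-.006 0 0 0;0 0 0 0' 0.3 30
python3 shift.py '-.002 0 .003 0;-.002 0 .003 0;0 0 .003 0;0 0 0 0;0 0 0 0'
python3 - <<'E'
from lib import *
s=manip.observe();w=manip.camera("wrist");cv2.imwrite("pics/p2.png",w[100:420]);print(s["tool_pos"])
E
```

```text
t: 10.1
tool_pos: [0.5921, -0.1158, 0.1087]
tool_rot: [-2.22, -2.22, -0.005]
wrist_force: [-0.7, 6.3, 3.8]
width: 0.411
grip_force: 42.3
t: 10.52
tool_pos: [0.5934, -0.1207, 0.1014]
tool_rot: [2.22, 2.22, 0.006]
wrist_force: [0.5, 3.9, 7.7]
width: 0.407
grip_force: 42.8
[ 0.59340094 -0.12071264  0.10143834]
```

View pics/p2.png

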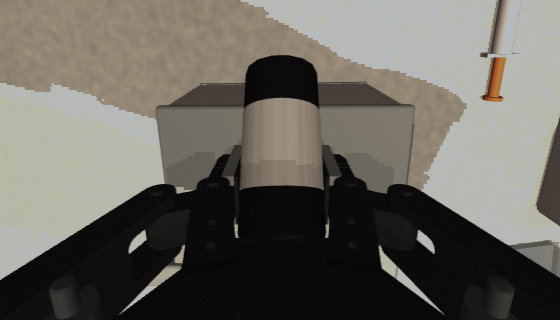

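```bash
cat >> lib.py <<'E'
def foot_row(th,g,off=.0282):
    c=manip.calibration("wrist");M=np.linalg.inv(c["tool_from_camera"]);c["R"]=M[:3,:3];c["t"]=M[:3,3]
    s=off+g;a=np.array([np.sin(th),0,np.cos(th)]);e=np.array([np.cos(th),0,-np.sin(th)])
    ph=np.linspace(0,2*np.pi,73)
    rim=np.array([0,0,-g])+s*a+.018*(np.cos(ph)[:,None]*e+np.sin(ph)[:,None]*np.array([0,1,0]))
    p=proj(c,rim);return p[:,1].min(),np.ptp(p[:,0])
E
python3 - <<'E'
from lib import *
for g in(.0187,.024):
  print(g,[(d,*np.round(foot_row(np.radians(d),g),0)) for d in range(0,91,10)])
E
```

```text
0.0187 [(0, np.float64(215.0), np.float64(57.0)), (10, np.float64(204.0), np.float64(58.0)), (20, np.float64(194.0), np.float64(60.0)), (30, np.float64(185.0), np.float64(62.0)), (40, np.float64(178.0), np.float64(64.0)), (50, np.float64(174.0), np.float64(67.0)), (60, np.float64(172.0), np.float64(71.0)), (70, np.float64(173.0), np.float64(75.0)), (80, np.float64(178.0), np.float64(79.0)), (90, np.float64(174.0), np.float64(85.0))]
0.024 [(0, np.float64(215.0), np.float64(57.0)), (10, np.float64(202.0), np.float64(58.0)), (20, np.float64(191.0), np.float64(60.0)), (30, np.float64(181.0), np.float64(62.0)), (40, np.float64(172.0), np.float64(65.0)), (50, np.float64(166.0), np.float64(68.0)), (60, np.float64(162.0), np.float64(72.0)), (70, np.float64(162.0), np.float64(77.0)), (80, np.float64(166.0), np.float64(83.0)), (90, np.float64(165.0), np.float64(89.0))]
```

```bash

python3 shift.py '-.002 0 .003 0;-.001 0 .003 0;0 0 0 0;0 0 0 0'
python3 shift.py '0 0 -.02 0;0 0 -.02 0;0 0 0 0;0 0 0 0;0 0 0 0' 0.3 60
python3 - <<'E'
from lib import *
s=manip.observe();w=manip.camera("wrist");b=manip.camera("side");cv2.imwrite("pics/w5.png",w);cv2.imwrite("pics/s5.png",b)
import pickle;pickle.dump(s,open("w5.pkl","wb"));print(s["tool_pos"])
cv2.imwrite("pics/p3.png",np.hstack([cv2.resize(w[120:420,160:400],(320,400)),cv2.resize(b[90:190,220:320],(400,400),interpolation=2)]))
E
```

```text
t: 10.9
tool_pos: [0.5938, -0.1247, 0.0961]
tool_rot: [2.219, 2.218, 0.005]
wrist_force: [-2.0, 0.7, 10.3]
width: 0.407
grip_force: 42.9
t: 11.32
tool_pos: [0.5917, -0.1241, 0.1327]
tool_rot: [-2.222, -2.221, 0.001]
wrist_force: [-0.4, 0.7, -1.8]
width: 0.406
grip_force: 59.8
[ 0.59170374 -0.12408874  0.13267736]
```

View pics/p3.png

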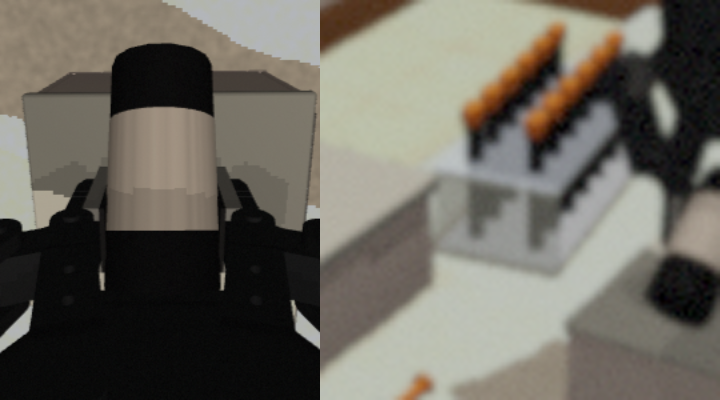

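```bash
python3 - <<'E'
from lib import *
import pickle
np.set_printoptions(suppress=True,precision=1)
s=pickle.load(open("w5.pkl","rb"));S=cam("side");W=cam("wrist",s);p=s["tool_pos"]
im=cv2.resize(cv2.imread("pics/s5.png")[110:190,270:330],(720,960)[::1],interpolation=2) if 0 else None
ph=np.linspace(0,2*np.pi,73)
for g in(.019,.024):
 for s0 in(.047,.052,.056):
  for d in(65,75,85):
   t=np.radians(d);a=np.array([0,np.sin(t),-np.cos(t)]);e=np.array([0,np.cos(t),np.sin(t)])
   rim=p+[0,0,g]+s0*a+.018*(np.cos(ph)[:,None]*e+np.sin(ph)[:,None]*np.array([1,0,0]))
   A=proj(S,rim);B=proj(W,rim)
   print(g,s0,d,"side",A.mean(0),"bottom",A[:,1].max(),"left",A[:,0].min(),"| wrist top",B[:,1].min(),"w",np.ptp(B[:,0]))
E
```

```text
0.019 0.047 65 side [310.2 165.3] bottom 171.16996503842688 left 302.07397002289485 | wrist top 171.5811602812376 w 72.73786285681302
0.019 0.047 75 side [309.8 162.6] bottom 169.58572790051733 left 301.69474902442005 | wrist top 174.81752249561077 w 77.16501188256115
0.019 0.047 85 side [309.7 159.3] bottom 167.33911267796307 left 301.5778322210313 | wrist top 176.50398032083731 w 82.16491559868874
0.019 0.052 65 side [309.1 167.2] bottom 173.08598048204965 left 300.9854138106818 | wrist top 160.6417438742631 w 72.31033929730432
0.019 0.052 75 side [308.7 164.2] bottom 171.23596311154034 left 300.54665475386736 | wrist top 162.55804798309106 w 77.1784501328413
0.019 0.052 85 side [308.6 160.6] bottom 168.66334174682405 left 300.40565841306875 | wrist top 166.45700922114122 w 82.75420771357113
0.019 0.056 65 side [308.3 168.8] bottom 174.62526139076945 left 300.11086316262293 | wrist top 151.99399587772876 w 71.97192196093545
0.019 0.056 75 side [307.8 165.6] bottom 172.56396156853566 left 299.62271213013025 | wrist top 152.74700590114384 w 77.18920410351632
0.019 0.056 85 side [307.
[... 617 characters left out ...]
11570982057 w 74.81950382306115
0.024 0.052 75 side [308.8 162. ] bottom 169.10559476198122 left 300.6565258739996 | wrist top 163.88508952001408 w 80.07789867875888
0.024 0.052 85 side [308.7 158.4] bottom 166.49956945188475 left 300.5157301099647 | wrist top 167.66578024002217 w 86.09680300912382
0.024 0.056 65 side [308.4 166.6] bottom 172.5250339289638 left 300.2183740294256 | wrist top 152.80127673883408 w 74.45725170803814
0.024 0.056 75 side [307.9 163.4] bottom 170.4332694571837 left 299.7291648000405 | wrist top 153.65732037135302 w 80.08947590054183
0.024 0.056 85 side [307.8 159.5] bottom 167.56396251483122 left 299.56751204373484 | wrist top 159.25676092259334 w 86.61383619546143
```

Both views fit a bottle tilted about 73°, held about 56 mm from the foot. That would put the pads at the upper yoke. I'll push the foot against the fixed box's front wall to slide the bottle about 10 mm in the grip. First I'll move there and turn.

```bash

python3 shift.py '0 -.038 0 0;0 -.038 0 0;0 -.038 0 0;0 -.038 0 0;0 -.038 0 0' >/dev/null
python3 shift.py '0 0 0 .121;0 0 0 .121;0 0 0 .121;0 0 0 .121;0 0 0 .121' > /dev/null
python3 shift.py '0 0 0 .121;0 0 0 .121;0 0 0 .121;0 0 0 .121;0 0 0 .121' > /dev/null
python3 shift.py '0 0 0 .121;0 0 0 .121;0 0 0 .121;0 .011 .02 0;0 0 .03 0'
python3 shift.py '.01 0 .038 0;.02 0 0 0;.01 0 0 0;0 0 0 0;0 0 0 0' 0.3 30
python3 - <<'E'
from lib import *
s=manip.observe();print(s["joint_pos"],np.degrees(2*np.arctan2(s["tool_rot"][1],s["tool_rot"][0])))
E
```

```text
t: 13.08
tool_pos: [0.4044, -0.1369, 0.0844]
tool_rot: [3.138, -0.005, 0.008]
wrist_force: [0.7, -1.6, -1.2]
width: 0.407
grip_force: 60.4
t: 13.5
tool_pos: [0.4428, -0.1351, 0.0458]
tool_rot: [3.141, -0.002, 0.001]
wrist_force: [-0.6, 0.9, -1.2]
width: 0.409
grip_force: 60.3
[-4.69624068e-01  2.45911589e-01 -5.37658472e-01  7.86330455e-01
 -2.74689987e-04  2.67342003e+00] -0.08316848136476901
```

```bash

python3 shift.py '.01 0 0 0;.004 0 0 0;0 0 0 0;0 0 0 0' 0.35 20
python3 shift.py '.004 0 0 0;.004 0 0 0;0 0 0 0'
```

```text
t: 13.83
tool_pos: [0.4564, -0.135, 0.0459]
tool_rot: [3.141, -0.003, 0.002]
wrist_force: [0.4, 0.0, -1.6]
width: 0.407
grip_force: 60.3
t: 14.08
tool_pos: [0.465, -0.1351, 0.0456]
tool_rot: [3.141, -0.003, 0.002]
wrist_force: [-0.3, -0.1, -1.5]
width: 0.406
grip_force: 60.3
```

```bash

python3 shift.py '.003 0 0 0;.003 0 0 0;0 0 0 0'
python3 shift.py '.003 0 0 0;.003 0 0 0;0 0 0 0'
```

```text
t: 14.33
tool_pos: [0.468, -0.1344, 0.0446]
tool_rot: [-3.141, 0.004, 0.007]
wrist_force: [-4.6, -0.8, -2.3]
width: 0.406
grip_force: 60.2
t: 14.58
tool_pos: [0.4682, -0.1336, 0.0433]
tool_rot: [-3.14, 0.006, 0.024]
wrist_force: [-17.5, -1.0, 1.7]
width: 0.404
grip_force: 60.5
```

```bash

python3 shift.py '-.014 0 0 0;0 0 .015 0;0 0 .008 0;0 0 0 0;0 0 0 0'
python3 shift.py '0 0 0 0;0 0 0 0' 0.395 20
python3 shift.py '0 0 0 0;0 0 0 0' 0.402 20
```

```text
t: 15.0
tool_pos: [0.4619, -0.1347, 0.0219]
tool_rot: [-3.141, 0.003, 0.001]
wrist_force: [0.7, -0.6, -0.7]
width: 0.41
grip_force: 60.3
t: 15.17
tool_pos: [0.4628, -0.1351, 0.0228]
tool_rot: [3.141, -0.003, 0.002]
wrist_force: [-0.1, -0.1, -1.0]
width: 0.403
grip_force: 60.3
t: 15.33
tool_pos: [0.4624, -0.1349, 0.0227]
tool_rot: [3.141, -0.003, 0.001]
wrist_force: [0.2, -0.4, -0.7]
width: 0.406
grip_force: 60.3
```

```bash

python3 shift.py '0 0 .004 0;0 0 .003 0;0 0 0 0;0 0 0 0'
python3 shift.py '0 0 0 0' 0.44 20
python3 shift.py '0 0 0 0;0 0 0 0;0 0 0 0' 0.3 20
python3 - <<'E'
from lib import *
w=manip.camera("wrist");g=w.max(2).astype(int)
cv2.imwrite("pics/w6.png",w)
for f in("pics/w5.png","pics/w6.png"):
    g=cv2.imread(f).max(2).astype(int)
    print(f,[(c,int(np.argmax(g[100:,c]<45))+100) for c in(270,282,294)], "band",[(i+100) for i in np.where(np.abs(np.diff((g[100:,282]>60).astype(int)))>0)[0]][:8], "row170 dark span",np.where(g[175,200:370]<45)[0][[0,-1]]+200)
E
```

```text
t: 15.67
tool_pos: [0.4616, -0.1346, 0.0149]
tool_rot: [-3.141, 0.004, 0.001]
wrist_force: [0.0, -0.8, -1.3]
width: 0.402
grip_force: 60.3
t: 15.75
tool_pos: [0.462, -0.1348, 0.0152]
tool_rot: [3.142, -0.004, -0.0]
wrist_force: [0.3, -0.1, 0.1]
width: 0.442
grip_force: 0.0
t: 16.0
tool_pos: [0.4621, -0.1349, 0.0154]
tool_rot: [3.141, -0.003, 0.0]
wrist_force: [0.1, -0.1, -1.6]
width: 0.409
grip_force: 25.9
pics/w5.png [(270, 153), (282, 153), (294, 154)] band [np.int64(152), np.int64(199), np.int64(292)] row170 dark span [244 318]Traceback (most recent call last):
  File "<stdin>", line 6, in <module>
IndexError: index 0 is out of bounds for axis 0 with size 0
```

```bash
python3 - <<'E'
from lib import *
for f in("pics/w5.png","pics/w6.png"):
    g=cv2.imread(f).max(2).astype(int)
    print(f,g[100:320:6,282].tolist());print([ (r,g[r,225:345:8].tolist()) for r in(165,180)])
E
```

```text
pics/w5.png [181, 180, 182, 181, 134, 141, 140, 138, 136, 13, 13, 13, 14, 12, 13, 11, 12, 155, 156, 155, 156, 156, 156, 156, 156, 156, 156, 136, 137, 137, 137, 137, 136, 11, 13, 12, 9]
[(165, [142, 140, 141, 7, 11, 12, 11, 12, 14, 13, 13, 10, 143, 143, 139]), (180, [69, 69, 69, 5, 10, 11, 13, 11, 14, 12, 12, 8, 69, 69, 70])]
pics/w6.png [123, 122, 123, 122, 123, 123, 122, 123, 111, 58, 154, 150, 152, 138, 5, 24, 22, 22, 22, 22, 21, 20, 20, 157, 157, 157, 157, 157, 157, 156, 157, 157, 157, 156, 156, 157, 17]
[(165, [148, 151, 151, 162, 154, 156, 147, 151, 154, 157, 153, 153, 155, 150, 148]), (180, [157, 150, 146, 153, 135, 134, 134, 138, 137, 132, 130, 133, 131, 153, 156])]
```

```bash
python3 - <<'E'
from lib import *
c=manip.calibration("wrist");M=np.linalg.inv(c["tool_from_camera"]);c["R"]=M[:3,:3];c["t"]=M[:3,3]
ph=np.linspace(0,2*np.pi,73)
def rows(d,fx,fz,L=(0,.019,.06)): # foot centre (fx, fz above TCP); top-line points at s
    t=np.radians(d);a=np.array([np.sin(t),0,np.cos(t)]);e=np.array([np.cos(t),0,-np.sin(t)])
    f=np.array([fx,0,-fz]);rim=f+.018*(np.cos(ph)[:,None]*e+np.sin(ph)[:,None]*np.array([0,1,0]))
    return proj(c,rim)[:,1].min(),[proj(c,f-s*a-.018*-e)[0,1] for s in L]
# calibrate band s from w5 (edges rows 199,292) for candidate foot
t=np.radians(74);fx=.056*np.sin(t);fz=.020-.056*np.cos(t)
print("w5 top",rows(74,fx,fz)[0]);S=np.linspace(0,.08,81);r=np.array(rows(74,fx,fz,S)[1]);b=[np.interp(v,r,S) for v in(199,292)];print(b)
def res(q): m,l=rows(q[0],q[1],q[2],b);return [m-184,l[0]-236,l[1]-314]
for d in (75,80,85,90):
    o=least_squares(lambda q:res([d,*q]),[.05,.003]);print(d,o.x,o.fun)
E
```

```text
w5 top 150.3352087686226
[np.float64(0.019829957124322662), np.float64(0.05748254295735963)]
75 [ 0.03763142 -0.00277721] [ 3.00008221 -4.58608974  1.58601126]
80 [0.03967087 0.00067692] [ 2.66324326 -3.2770648   1.20595313]
85 [0.03967374 0.00140646] [ 0.06061884 -0.08082606  0.03392736]
90 [0.03950066 0.00232415] [-2.1797996   3.16484457 -1.4945972 ]
```

The bottle now lies nearly flat on the worktop, its foot about 40 mm ahead of the grip, so the pads will clear the yokes. I'll regrip lower down, gently, then lift.

```bash

python3 shift.py '0 0 0 0;0 0 .005 0;0 0 .005 0;0 0 0 0' 0.55 20
python3 shift.py '0 0 0 0;0 0 0 0;0 0 0 0;0 0 0 0' 0.3 20
python3 shift.py '0 0 -.02 0;0 0 -.03 0;0 0 -.03 0;0 0 0 0;0 0 0 0'
python3 - <<'E'
from lib import *
s=manip.observe();w=manip.camera("wrist");cv2.imwrite("pics/w7.png",w);b=manip.camera("side");cv2.imwrite("pics/s7.png",b);print(s["tool_pos"])
import pickle;pickle.dump(s,open("w7.pkl","wb"))
g=w.max(2).astype(int);print(list(enumerate(g[100:350:3,282].tolist())))
E
```

```text
t: 16.38
tool_pos: [0.4614, -0.1345, 0.0043]
tool_rot: [-3.141, 0.003, 0.002]
wrist_force: [-0.1, 0.0, -0.5]
width: 0.547
grip_force: 0.0
t: 16.72
tool_pos: [0.4619, -0.1348, 0.0052]
tool_rot: [3.142, -0.003, -0.0]
wrist_force: [-0.3, 0.1, -1.1]
width: 0.409
grip_force: 20.8
t: 17.13
tool_pos: [0.4636, -0.1356, 0.0871]
tool_rot: [3.139, -0.003, 0.007]
wrist_force: [-0.0, -0.1, -1.6]
width: 0.413
grip_force: 20.8
[ 0.46362401 -0.13558237  0.08707415]
[(0, 126), (1, 127), (2, 127), (3, 127), (4, 127), (5, 127), (6, 127), (7, 128), (8, 127), (9, 126), (10, 128), (11, 126), (12, 127), (13, 128), (14, 128), (15, 89), (16, 152), (17, 155), (18, 156), (19, 152), (20, 151), (21, 150), (22, 155), (23, 157), (24, 152), (25, 152), (26, 151), (27, 150), (28, 5), (29, 7), (30, 6), (31, 9), (32, 8), (33, 23), (34, 17), (35, 16), (36, 16), (37, 14), (38, 17), (39, 16), (40, 16), (41, 15), (42, 16), (43, 9), (44, 11), (45, 12), (46, 15), (47, 15), (48, 12), (49, 13), (50, 136), (51, 154), (52, 153), (53, 153), (54, 153), (55, 153), (56, 153), (57, 153), (58, 153), (59, 154), (60, 154), (61, 153), (62, 153), (63, 153), (64, 154), (65, 154), (66, 153), (67, 153), (68, 153), (69, 153), (70, 153), (71, 153), (72, 152), (73, 154), (74, 153), (75, 47), (76, 11), (77, 14), (78, 12), (79, 12), (80, 13), (81, 13), (82, 13), (83, 9)]
```

```bash
python3 - <<'E'
from lib import *
c=manip.calibration("wrist");M=np.linalg.inv(c["tool_from_camera"]);c["R"]=M[:3,:3];c["t"]=M[:3,3]
ph=np.linspace(0,2*np.pi,73)
def rows(d,fx,fz,L):
    t=np.radians(d);a=np.array([np.sin(t),0,np.cos(t)]);e=np.array([np.cos(t),0,-np.sin(t)])
    f=np.array([fx,0,-fz]);rim=f+.018*(np.cos(ph)[:,None]*e+np.sin(ph)[:,None]*np.array([0,1,0]))
    return np.array([proj(c,rim)[:,1].min()]+[proj(c,f-s*a+.018*e)[0,1] for s in [0,*L]])
obs5=[152.5,np.nan,199.5,292];obs6=[183.5,188,236.5,314];obs7=[183.5,198.5,250,325]
def R(q):
    L=q[:2];o=[]
    for i,ob in enumerate((obs5,obs6,obs7)):
        r=rows(*q[2+3*i:5+3*i],L)-ob;r[1]=0 if i==0 else r[1];o+=list(r)
    o+=[(q[7]+.0152-.018)*2000, (q[10]+.0052-.018)*2000,(q[8]-90)*.3]  # lying on table
    return o
o=least_squares(R,[.02,.058,74,.053,.004,85,.04,.003,90,.04,.013],x_scale=[.01,.01,10,.01,.01,10,.01,.01,10,.01,.01])
np.set_printoptions(suppress=True,precision=4);print(o.x,np.round(o.fun,1))
E
```

```text
[ 0.0215  0.0573 55.8217  0.0474  0.0016 82.9957  0.0409  0.0027 89.5186
  0.0405  0.0129] [ 0.   0.   0.   0.  -0.1 -0.3  0.4  0.1  0.2  0.3 -0.4 -0.1 -0.1  0.1
 -0.1]
```

```bash
python3 - <<'E'
import cv2,numpy as np
def crop(f,x,y,w,h,k):
    c=cv2.resize(cv2.imread(f)[y:y+h,x:x+w],None,fx=k,fy=k,interpolation=cv2.INTER_CUBIC)
    c=cv2.convertScaleAbs(c,alpha=1.2,beta=10)
    for u in range(-(-x//10)*10,x+w,10):
        cv2.line(c,((u-x)*k,0),((u-x)*k,h*k),(0,160,0),1)
        cv2.putText(c,str(u),((u-x)*k-10,10),0,.32,(0,255,255),1)
    for v in range(-(-y//10)*10,y+h,10):
        cv2.line(c,(0,(v-y)*k),(w*k,(v-y)*k),(0,160,0),1)
        cv2.putText(c,str(v),(0,(v-y)*k+4),0,.32,(0,255,255),1)
    return c
A=crop("pics/w1.png",296,14,70,126,4);B=crop("pics/w2.png",266,286,104,60,4)
B=np.vstack([B,np.zeros((A.shape[0]-B.shape[0],B.shape[1],3),np.uint8)])
D=crop("pics/side0.png",234,212,72,50,5)
B[B.shape[0]-250:,:360]=D
cv2.imwrite("pics/c2.png",np.hstack([A,B]))
E
```

```text
(no output)
```

View pics/c2.png

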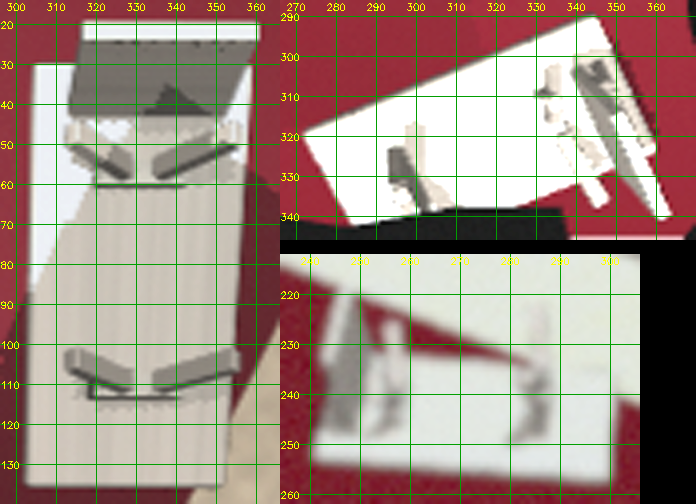

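```bash
python3 - <<'E'
from lib import *
import pickle
np.set_printoptions(suppress=True,precision=4)
W=cam("wrist",pickle.load(open("w1.pkl","rb")));T=cam("top")
q=np.array([.6124,.034,-.003,.442])
def at(c,uv,z): return least_squares(lambda x:proj(c,place([x[0],x[1],z],q))[0]-uv,[0,0]).x
print("stop bottom",at(W,(313,43),.006),at(W,(351,43),.006))
for z in(.036,.039,.042):print("stop top",z,at(W,(315.5,24.5),z),at(W,(359.5,24),z))
for z in(.027,.030):print("yoke1",z,at(W,(312.5,48.5),z),at(W,(355,46.5),z),at(T,(266,191),z),at(T,(286,184.5),z))
for z in(.042,.045):print("yoke2",z,at(W,(312.5,104.5),z),at(W,(355.5,103.5),z),at(T,(277.5,217),z),at(T,(297.5,208.5),z))
E
```

```text
stop bottom [0.0438 0.0208] [ 0.0435 -0.0226]
stop top 0.036 [0.0531 0.0216] [ 0.0532 -0.0239]
stop top 0.039 [0.0521 0.0219] [ 0.0522 -0.0232]
stop top 0.042 [0.0512 0.0222] [ 0.0513 -0.0225]
yoke1 0.027 [0.033  0.0233] [ 0.0346 -0.0226] [0.0394 0.0201] [ 0.0346 -0.0235]
yoke1 0.03 [0.0323 0.0236] [ 0.0338 -0.0219] [0.0386 0.0203] [ 0.0339 -0.0231]
yoke2 0.042 [-0.0253  0.0237] [-0.0247 -0.0229] [-0.0231  0.0224] [-0.0242 -0.0216]
yoke2 0.045 [-0.0256  0.024 ] [-0.025  -0.0222] [-0.0236  0.0227] [-0.0247 -0.0212]
```

```bash
python3 - <<'E'
from lib import *
import pickle
np.set_printoptions(suppress=True,precision=4)
W=cam("wrist",pickle.load(open("w1.pkl","rb")));S=cam("side");T=cam("top")
q=np.array([.6124,.034,-.003,.442]);c,s=np.cos(q[3]),np.sin(q[3])
def loc(X): d=X-q[:3];return np.array([c*d[0]+s*d[1],-s*d[0]+c*d[1],d[2]])
for uv in((246,220),(248,219),(248,222)):
    X,e=tri([(W,(315.5,24.5)),(S,uv)]);print(uv,loc(X),e)
for zt in(.039,.044,.050):
  for y in(.022,-.022):
    xt=.0522-(zt-.039)*.32; print(zt,y,"side",proj(S,place([xt,y,zt],q)),"top",proj(T,place([xt,y,zt],q)), "bottom side",proj(S,place([xt-.0088,y,zt-.033],q)))
E
```

```text
(246, 220) [0.0396 0.0264 0.0824] 2.929909429776103
(248, 219) [0.0379 0.0269 0.0864] 1.7112369412672308
(248, 222) [0.0399 0.0262 0.0792] 0.8588207620137212
0.039 0.022 side [[243.6571 236.5762]] top [[262.3747 184.4405]] bottom side [[248.8371 249.2884]]
0.039 -0.022 side [[247.054  222.0592]] top [[281.8274 175.786 ]] bottom side [[251.9247 234.5746]]
0.044 0.022 side [[244.3601 234.6869]] top [[262.5947 184.4915]] bottom side [[249.5435 247.5008]]
0.044 -0.022 side [[247.7394 220.1955]] top [[282.1621 175.7852]] bottom side [[252.6124 232.8068]]
0.05 0.022 side [[245.2117 232.3984]] top [[262.8621 184.5534]] bottom side [[250.399  245.3359]]
0.05 -0.022 side [[248.5692 217.9389]] top [[282.5691 175.7843]] bottom side [[253.445  230.6667]]
```

Fitted estimate: the stop face is about 47 mm ahead of the cradle's centre at axis height. The bottle's foot therefore goes at cradle x≈0.0445, and the TCP at (0.617,0.036), yaw 0.442.

```bash

python3 shift.py '0 0 -.03 -.11;0 0 -.025 -.11;0 0 0 -.11;0 0 0 -.112;0 0 0 0' 
cat >> lib.py <<'E'
def delta(tx,ty,tz):
    s=manip.observe();R=Ro.from_rotvec(s["tool_rot"]).as_matrix()
    print("pos",np.round(s["tool_pos"],4),"tool delta",np.round(R.T@(np.array([tx,ty,tz])-s["tool_pos"]),4),"yaw",round(np.arctan2(R[1,0],R[0,0]),4),"j6",s["joint_pos"][5].round(2),"t",s["t"])
E
python3 shift.py '0 0 0 0;0 0 0 0' >/dev/null
python3 -c "
from lib import *
delta(.6173,.0363,.14)"
```

```text
t: 17.65
tool_pos: [0.4612, -0.1345, 0.1391]
tool_rot: [-3.064, -0.689, 0.003]
wrist_force: [0.1, 0.7, -1.4]
width: 0.413
grip_force: 20.8
pos [ 0.4611 -0.1344  0.139 ] tool delta [ 0.2138 -0.0886 -0.0012] yaw 0.437 j6 2.25 t 17.8167
```

```bash

python3 shift.py '.036 -.015 0 0;.036 -.015 0 0;.036 -.015 0 0;.036 -.015 0 0;.036 -.015 0 0' >/dev/null
python3 shift.py '.024 -.01 0 0;.01 -.0036 0 -.005;0 0 .03 0;0 0 .02 0;0 0 .015 0'
python3 shift.py '0 0 0 0;0 0 0 0;0 0 0 0;0 0 0 0' 
python3 -c "
from lib import *
delta(.6173,.0363,.0315)"
```

```text
t: 18.65
tool_pos: [0.6161, 0.0365, 0.0724]
tool_rot: [-3.064, -0.691, 0.006]
wrist_force: [-0.5, 0.5, -0.2]
width: 0.409
grip_force: 20.8
t: 18.98
tool_pos: [0.6188, 0.036, 0.0767]
tool_rot: [3.064, 0.692, 0.003]
wrist_force: [0.5, -0.2, -0.5]
width: 0.413
grip_force: 20.8
pos [0.6188 0.036  0.0767] tool delta [-0.0013 -0.0009  0.0452] yaw 0.444 j6 2.63 t 18.9833
```

```bash

python3 shift.py '-.003 -.001 .015 0;0 0 .01 0;0 0 .006 0;0 0 0 0;0 0 0 0'
python3 shift.py '0 0 .003 0;0 0 .003 0;0 0 0 0;0 0 0 0'
python3 shift.py '0 0 .003 0;0 0 .003 0;0 0 0 0;0 0 0 0'
```

```text
t: 19.4
tool_pos: [0.6146, 0.036, 0.0442]
tool_rot: [-3.064, -0.693, 0.001]
wrist_force: [0.7, -0.5, -1.3]
width: 0.408
grip_force: 20.8
t: 19.73
tool_pos: [0.6156, 0.0364, 0.039]
tool_rot: [-3.064, -0.693, -0.003]
wrist_force: [-0.0, 2.0, 1.2]
width: 0.407
grip_force: 21.1
t: 20.07
tool_pos: [0.6164, 0.037, 0.0333]
tool_rot: [-3.063, -0.694, -0.006]
wrist_force: [1.9, 4.6, 3.7]
width: 0.41
grip_force: 21.6
```

```bash

python3 shift.py '0 -.001 .002 0;0 0 .001 0;0 0 0 0;0 0 0 0'
python3 - <<'E'
from lib import *
s=manip.observe();w=manip.camera("wrist");cv2.imwrite("pics/w8.png",w);cv2.imwrite("pics/s8.png",manip.camera("side"))
g=w.max(2).astype(int);print(list(zip(range(130,340,4),g[130:340:4,282].tolist())))
E
```

```text
t: 20.4
tool_pos: [0.6167, 0.0372, 0.0307]
tool_rot: [3.063, 0.693, 0.008]
wrist_force: [3.6, 2.7, 5.2]
width: 0.411
grip_force: 22.2
[(130, 90), (134, 90), (138, 90), (142, 90), (146, 89), (150, 88), (154, 89), (158, 177), (162, 214), (166, 92), (170, 208), (174, 195), (178, 213), (182, 186), (186, 18), (190, 36), (194, 35), (198, 36), (202, 36), (206, 35), (210, 36), (214, 36), (218, 37), (222, 35), (226, 36), (230, 36), (234, 36), (238, 229), (242, 225), (246, 209), (250, 207), (254, 208), (258, 208), (262, 208), (266, 207), (270, 208), (274, 208), (278, 207), (282, 208), (286, 208), (290, 208), (294, 208), (298, 208), (302, 207), (306, 208), (310, 207), (314, 208), (318, 207), (322, 24), (326, 24), (330, 24), (334, 26), (338, 26)]
```

```bash

python3 shift.py '0 0 0 0;0 0 0 0;0 0 0 0;0 0 0 0' 0.6 20
python3 shift.py '0 0 0 0;0 0 0 0;0 0 0 0;0 0 0 0' 0.8
python3 shift.py '0 0 -.01 0;0 0 -.02 0;0 0 -.03 0;0 0 -.04 0;0 0 -.04 0' 
python3 shift.py '-.03 0 -.03 0;-.03 0 -.03 0;0 0 0 0;0 0 0 0;0 0 0 0' 
python3 - <<'E'
from lib import *
import pickle
s=manip.observe();pickle.dump(s,open("w9.pkl","wb"));w=manip.camera("wrist");cv2.imwrite("pics/w9.png",w);cv2.imwrite("pics/s9.png",manip.camera("side"));cv2.imwrite("pics/t9.png",manip.camera("top"))
W=cam("wrist",s);q=np.array([.6124,.034,0,.442])
P=place([[.046,0,.034],[-.0487,0,.059],[.058,.031,.006],[.058,-.031,.006],[-.058,.031,.006],[-.058,-.031,.006]],q)
print(s["tool_pos"]);print(np.round(proj(W,P)))
g=w.max(2)
m=(g<45).astype(np.uint8);n,l,st,ce=cv2.connectedComponentsWithStats(m)
for i in range(1,n):
    if st[i,4]>60: print(st[i],ce[i].round(1))
E
```

```text
t: 20.83
tool_pos: [0.6135, 0.0368, 0.0286]
tool_rot: [-3.064, -0.693, 0.003]
wrist_force: [-0.2, 0.7, 1.2]
width: 0.597
grip_force: 0.0
t: 21.17
tool_pos: [0.6143, 0.0369, 0.0292]
tool_rot: [3.064, 0.693, -0.0]
wrist_force: [-0.0, -0.5, 0.6]
width: 0.799
grip_force: 0.0
t: 21.58
tool_pos: [0.6133, 0.0371, 0.1707]
tool_rot: [-3.064, -0.693, 0.003]
wrist_force: [1.2, 0.2, 0.0]
width: 0.799
grip_force: 0.0
t: 22.0
tool_pos: [0.5614, 0.0116, 0.2289]
tool_rot: [3.064, 0.692, 0.002]
wrist_force: [0.3, -0.5, 0.3]
width: 0.8
grip_force: 0.0
[0.56135436 0.01159658 0.22885473]
[[283.  98.]
 [283. 188.]
 [257.  90.]
 [310.  90.]
 [259. 187.]
 [307. 188.]]
[267  94  33  23 626] [282.7 104.2]
[266 149  32  41 962] [281.4 166. ]
[    0   250   560   170 53868] [280.6 360.6]
[229 265  21  32 462] [239. 280.]
```

```bash
python3 - <<'E'
from lib import *
import pickle
np.set_printoptions(suppress=True,precision=1)
s=pickle.load(open("w9.pkl","rb"));W=cam("wrist",s);S=cam("side");T=cam("top")
q=np.array([.6124,.034,0,.442]);t=np.radians(15);ph=np.linspace(0,2*np.pi,73)
a=np.array([-np.cos(t),0,np.sin(t)]);e=np.array([np.sin(t),0,np.cos(t)]);y=np.array([0,1,0])
ring=lambda f,s,r:place(np.array(f)+s*a+r*(np.cos(ph)[:,None]*e+np.sin(ph)[:,None]*y),q)
for fx in(.042,.046):
    f=[fx,0,.034];A=proj(W,ring(f,0,.018));B=proj(W,ring(f,.098,.009));print(fx,"foot top",A[:,1].min(),"cols",A[:,0].min(),A[:,0].max(),"cap bottom",B[:,1].max(),"cols",B[:,0].min(),B[:,0].max())
for n,c in(("side",S),("top",T)):
    f=[.044,0,.034];A=proj(c,ring(f,0,.018));B=proj(c,ring(f,.098,.009));print(n,A.min(0),A.max(0),B.min(0),B.max(0))
    g=cv2.imread(f"pics/{n[0]}9.png").max(2);P=proj(c,place([0,0,.04],q))[0].astype(int);x0,y0=P-35
    m=(g[y0:y0+70,x0:x0+70]<50).astype(np.uint8);k,l,st,ce=cv2.connectedComponentsWithStats(m)
    print([(v[0]+x0,v[1]+y0,v[0]+v[2]+x0,v[1]+v[3]+y0,v[4]) for v in st[1:] if v[4]>15])
g=cv2.imread("pics/w9.png").max(2)
for r in(96,100,104,108,170,184,188,190,192): print(r,np.where(g[r,240:330]<45)[0][[0,-1]]+240 if (g[r,240:330]<45).any() else None)
# cradle far/near edges in w9 : white plate corner check
print(g[180:215,262].tolist())
E
```

```text
0.042 foot top 95.63881408606542 cols 266.8817723762665 299.83018452487613 cap bottom 192.2030793067172 cols 275.0179129251245 291.4568835982001
0.046 foot top 91.48072639906127 cols 266.83970845034514 299.89784646894316 cap bottom 188.70478319310308 cols 275.0030375002152 291.49642772097513
side [246.5 221.2] [252.5 239.2] [296.8 218.6] [299.  227.9]
[(np.int64(276), np.int64(219), np.int64(297), np.int64(236), np.int32(227)), (np.int64(247), np.int64(222), np.int64(258), np.int64(239), np.int32(122))]
top [265.7 178.3] [281.8 189.3] [289.5 220.3] [297.9 225.5]
[]
96 [269 295]
100 [267 298]
104 [267 299]
108 [267 298]
170 [269 295]
184 [274 288]
188 [274 289]
190 None
192 None
[178, 179, 179, 178, 178, 178, 167, 82, 75, 74, 73, 72, 73, 72, 72, 73, 72, 73, 72, 72, 72, 72, 72, 72, 72, 71, 72, 72, 70, 71, 71, 71, 71, 71, 70]
```

The camera numbers match the ideal lying pose: 15° slope, foot about 2 mm from its place, cradle unmoved. On to the tab.

```bash

python3 shift.py '0 0 0 .11;0 0 0 .111;0 0 0 .111;0 0 0 .112;0 0 0 0' 0.65 20 >/dev/null
python3 shift.py '-.014 .041 0 0;-.014 .039 0 0;-.014 .039 0 0;-.014 .039 0 0;-.014 .039 0 0' 
python3 shift.py '0 .02 0 0;0 0 .03 0;0 0 .03 0;0 0 0 0;0 0 0 0' 
python3 - <<'E'
from lib import *
delta(.4885,-.206,.07)
s=manip.observe();w=manip.camera("wrist");cv2.imwrite("pics/w10.png",w);W=cam("wrist",s)
print(proj(W,[[.4735,-.214,.095],[.4735,-.198,.095],[.523,-.214,.095],[.523,-.198,.095]]).round())
g=w.max(2).astype(int)
print([int(v) for v in proj(W,[.495,-.206,.095])[0]])
r=int(proj(W,[.495,-.206,.095])[0,1]);print("row",r,g[r,230:335:3].tolist());print("col",[(i,int(g[i,281])) for i in range(180,330,4)])
E
```

```text
t: 22.98
tool_pos: [0.491, -0.185, 0.2273]
tool_rot: [-3.141, -0.009, 0.002]
wrist_force: [0.4, -1.1, -1.1]
width: 0.651
grip_force: 0.0
t: 23.4
tool_pos: [0.4903, -0.2029, 0.1663]
tool_rot: [-3.139, -0.004, 0.008]
wrist_force: [-0.3, 0.2, 0.5]
width: 0.648
grip_force: 0.0
pos [ 0.4903 -0.2029  0.1663] tool delta [-0.0014  0.0034  0.0963] yaw 0.0028 j6 2.6 t 23.4
[[297. 241.]
 [276. 241.]
 [298. 178.]
 [276. 178.]]
[286, 214]
row 214 [124, 124, 121, 119, 119, 121, 122, 120, 123, 123, 123, 119, 119, 119, 124, 121, 77, 82, 83, 83, 84, 84, 87, 153, 152, 152, 152, 152, 152, 152, 152, 153, 152, 152, 152]
col [(180, 101), (184, 101), (188, 101), (192, 100), (196, 98), (200, 98), (204, 84), (208, 83), (212, 82), (216, 83), (220, 82), (224, 82), (228, 83), (232, 81), (236, 82), (240, 152), (244, 152), (248, 153), (252, 156), (256, 152), (260, 152), (264, 153), (268, 152), (272, 153), (276, 152), (280, 153), (284, 152), (288, 152), (292, 152), (296, 152), (300, 152), (304, 152), (308, 151), (312, 153), (316, 152), (320, 152), (324, 153), (328, 152)]
```

```bash

python3 shift.py '-.0015 .0045 .03 0;0 0 .03 0;0 0 .02 0;0 0 .016 0;0 0 0 0' 
python3 shift.py '0 0 0 0;0 0 0 0;0 0 0 0;0 0 0 0;0 0 0 0' 0.0 30
python3 -c "
from lib import *
delta(.4885,-.206,.0713)"
```

```text
t: 23.87
tool_pos: [0.4898, -0.2074, 0.0709]
tool_rot: [-3.14, -0.005, 0.004]
wrist_force: [-1.4, 0.7, 0.2]
width: 0.653
grip_force: 0.0
t: 24.28
tool_pos: [0.4919, -0.2067, 0.0738]
tool_rot: [-3.139, -0.004, -0.006]
wrist_force: [3.1, 6.6, 1.7]
width: 0.176
grip_force: 33.5
pos [ 0.4919 -0.2067  0.0738] tool delta [-0.0034 -0.0007  0.0025] yaw 0.0028 j6 2.59 t 24.2833
```

```bash

python3 shift.py '.0008 -.002 -.0093 0;.0008 0 -.0092 0;.0017 0 -.0091 0;.0017 0 -.0091 0;.0026 0 -.009 0' 
python3 shift.py '.0027 0 -.0088 0;.0035 0 -.0086 0;.0036 0 -.0085 0;.0044 0 -.0082 0;.0045 0 -.008 0' 
python3 shift.py '.0052 0 -.0077 0;.0053 0 -.0076 0;.006 0 -.0071 0;.0061 0 -.0069 0;.0067 0 -.0065 0' 
python3 shift.py '.0068 0 -.0063 0;.0073 0 -.0057 0;.0074 0 -.0055 0;.0078 0 -.005 0;.008 0 -.0047 0' 
python3 shift.py '0 0 0 0;0 0 0 0;0 0 0 0;0 0 0 0;0 0 0 0' 
python3 -c "
from lib import *
s=manip.observe();p=s['tool_pos']+np.array([0,0,.0187]);print(np.degrees(np.arctan2(p[2]-.085,.6655-p[0])-np.arctan2(.005,.177)),np.hypot(p[2]-.085,.6655-p[0]))
cv2.imwrite('pics/w11.png',manip.camera('wrist'));cv2.imwrite('pics/t11.png',manip.camera('top'));cv2.imwrite('pics/s11.png',manip.camera('side'))
d=cv2.absdiff(cv2.imread('pics/t11.png'),cv2.imread('pics/top0.png')).max(2);print(cv2.boundingRect((d[150:260,340:480]>60).astype(np.uint8)))
"
```

```text
t: 24.7
tool_pos: [0.4988, -0.2065, 0.1195]
tool_rot: [3.141, 0.002, 0.003]
wrist_force: [5.3, 0.4, -4.3]
width: 0.179
grip_force: 32.8
t: 25.12
tool_pos: [0.5165, -0.2063, 0.1605]
tool_rot: [-3.142, -0.001, 0.002]
wrist_force: [2.6, -0.6, -4.6]
width: 0.175
grip_force: 33.1
t: 25.53
tool_pos: [0.545, -0.2061, 0.1959]
tool_rot: [-3.141, -0.001, 0.005]
wrist_force: [0.8, -0.7, -3.7]
width: 0.177
grip_force: 33.9
t: 25.95
tool_pos: [0.5818, -0.2058, 0.2227]
tool_rot: [-3.14, -0.0, 0.007]
wrist_force: [-0.2, 0.4, -4.8]
width: 0.175
grip_force: 34.8
t: 26.37
tool_pos: [0.5825, -0.2058, 0.223]
tool_rot: [-3.141, -0.001, 0.001]
wrist_force: [-3.0, 3.1, -0.6]
width: 0.18
grip_force: 35.3
60.4794742741433 0.1772990086651712
(10, 0, 130, 110)
```

```bash
python3 - <<'E'
from lib import *
g=[cv2.imread(f"pics/s{i}.png").max(2)[205:262,235:308] for i in(9,11)]
print("bottle region diff",(cv2.absdiff(*g)>40).sum())
s=manip.observe();print(s["width"],s["grip_force"],np.abs(s["joint_velocities"]).max(),s["t"])
print(manip.job_done())
E
```

```text
bottle region diff 981
0.1765491881956445 35.406333804130554 0.002873254667825984 26.5167
the job is handed in; nothing more can be done
None
```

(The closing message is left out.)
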